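# Seed tray made ready for its record photo

### The arm

A 6-joint arm with a two-finger parallel gripper is mounted at the origin on the work surface. World frame = base frame: x ahead of the robot, y to its left, z up, the work surface at z = 0. Lengths are in m, angles in rad, forces in N, time in s.
With the tool pointing down it reaches from about 0.425 to 0.925 m from the base axis. Payload 12.5 kg.
Tool frame: the origin (TCP) lies on the front face of the gripper's body, between the roots of the fingers; the fingertips stand 73 mm ahead of it and the grasp point (between the pads) lies 54 mm ahead of it (ctrl.nose_length is the distance from the TCP to the fingertips, in m); z points along the fingers, y is the line along which they close (so a half turn about z gives the same grasp; the last joint's range is limited). The gripper opens to 85 mm and grips with 20 to 120 N. Pads are 22 mm wide; open, the fingers measure 114 mm over their backs; the gripper's body (76 mm by 85 mm) begins 54 mm behind the grasp point. The pads swing forward as they close: fully open they stand 13 mm farther back than shut.
Start: joints at [1.078, 0.491, 1.559, -0, 1.092, -0.106], TCP at [0.236, 0.579, 0.304] pointing down, gripper open.
Joint ranges: [-3.1, 3.1], [-0.84, 2.19], [0.05, 2.79], [-1.13, 4.28], [0.06, 2.93], [-2.69, 2.69]. Speed limits (rad/s): [2.22, 2.22, 2.79, 3.14, 3.14, 3.14].

### API

Orientations are given as a 3x3 rotation matrix whose columns are the frame's x, y, z axes.
In Python, from bench import ctrl gives the robot as it stands.
- The arm moves only by the tool apply_moves, never from a script. Its arguments are lists of equal length, an entry for each row: "claw": the closure, from 0 (fully open) to 1 (shut); "offset": the shift along the tool's x, y, z in m, a list of three; "angular": the turn, a rotation vector about the tool's x, y, z in degrees, a list of three. A call has exactly 8 rows; each row shifts and turns the commanded pose from where the row before left it, along the tool's axes as they then stand; what a row does not reach is not made up. A row lasts 1/10 s, in which the tool goes at most 50 mm and 8.59 degrees, less where a joint would pass 70% of its speed; a pose out of reach is approached as far as the arm can. A call is refused whole if a number of a shift passes 0.05 or a number of a turn 8.59, either way. A call with a gripper value outside its range is refused whole. The fingers move at their own pace and stop on an object; "squeeze" is the grip in N (left out, the last holds). Time passes only in rows, so rows that do not move let the fingers close, or fill a call up. It gives the time, the measured TCP pose, the force, the opening and the grip force at its end, in the units of the state.
- ctrl.observe(): the state, without advancing time (a new reading comes with each control period).
- ctrl.camera(name): name is "scene" or "top" or "wrist"; returns a dict with "pixels" (400x640x3 uint8, red, green, blue), "mtx" (3x3 intrinsics, pixels), "rvec" (rotation vector, rad) and "tvec" (3), from world to camera coordinates, as OpenCV has them. Camera axes: x right, y down, z forward; pixel columns grow to the right and rows downward; lengths in m; the calibration is good to about 2 mm. A picture is of the moment at which its call begins. There is no depth.
- ctrl.job_done(): hands the job in; it is judged then, once.
The state is a dict: "t": time; "joint_pos": joint angles; "joint_velocities": joint speeds; "tau": joint torques, N m; "position": TCP position; "orientation": TCP orientation; "ft_force": force on the tool from outside, world axes, zero at the start; "ft_torque": the same for the moment, N m; "gripper_width": opening from 0.0 (shut) to 1.0 (fully open); "finger_force": force on a finger pad.
Only numpy, scipy, OpenCV 4.12 (cv2) and the standard library are available. Lean on these libraries where they do the work, as an engineer would, in place of code of your own. Each camera call takes 0.05 s, during which the arm holds its last target. There are 200 camera calls.

### The job

Get the seed collection tray ready for its record photo: put the red-lidded jar back in the slot with the red label, fully down and upright, and lay the scale bar flat on the bench with its chequered edge flush against the tray's labelled long edge, not sticking out past either end of the tray. Set both down, do not let them fall. The blue-lidded jar is still being examined, so leave it, the jars already in the tray and everything else on the bench where they are.

Things in the scene. Friction and masses are not known exactly. Their poses are not given: they have to be found in the camera images.
- jar_red: Loose square seed jar, 42 x 42 x 64 mm high: body filled with brown or tan seeds, a clear band above them, red lid (the top 14 mm). Origin: centre of its underside, z up, x and y square to its sides. About 90 g. Stands on the bench: the one to put away.
- jar_blue: Loose square seed jar, 42 x 42 x 64 mm high: body filled with brown or tan seeds, a clear band above them, blue lid (the top 14 mm). Origin: centre of its underside, z up, x and y square to its sides. On the bench, still being examined: leave it.
- jar_yellow: Loose square seed jar, 42 x 42 x 64 mm high: body filled with brown or tan seeds, a clear band above them, yellow lid (the top 14 mm). Origin: centre of its underside, z up, x and y square to its sides. Stands in the yellow slot.
- jar_green: Loose square seed jar, 42 x 42 x 64 mm high: body filled with brown or tan seeds, a clear band above them, green lid (the top 14 mm). Origin: centre of its underside, z up, x and y square to its sides. Stands in the green slot.
- slot_red: Fixed storage slot on the tray with a red label: white square pocket, 58 x 58 mm outside, 50 x 50 mm inside, walls 4 mm thick, pocket floor 4 mm above the origin, wall tops 18 mm above it. Origin: centre of its underside (12 mm above the bench). Its red label (16 x 56 mm, top 12 mm above the origin) is on its +x side, toward the tray's labelled edge. Empty.
- slot_blue: Fixed storage slot on the tray with a blue label: white square pocket, 58 x 58 mm outside, 50 x 50 mm inside, walls 4 mm thick, pocket floor 4 mm above the origin, wall tops 18 mm above it. Origin: centre of its underside (12 mm above the bench). Its blue label (16 x 56 mm, top 12 mm above the origin) is on its +x side, toward the tray's labelled edge. Empty; stays empty.
- slot_yellow: Fixed storage slot on the tray with a yellow label: white square pocket, 58 x 58 mm outside, 50 x 50 mm inside, walls 4 mm thick, pocket floor 4 mm above the origin, wall tops 18 mm above it. Origin: centre of its underside (12 mm above the bench). Its yellow label (16 x 56 mm, top 12 mm above the origin) is on its +x side, toward the tray's labelled edge. Holds the yellow jar.
- slot_green: Fixed storage slot on the tray with a green label: white square pocket, 58 x 58 mm outside, 50 x 50 mm inside, walls 4 mm thick, pocket floor 4 mm above the origin, wall tops 18 mm above it. Origin: centre of its underside (12 mm above the bench). Its green label (16 x 56 mm, top 12 mm above the origin) is on its +x side, toward the tray's labelled edge. Holds the green jar.
- tray: Fixed grey tray board, 100 mm (its x) x 300 mm (its y) x 12 mm high, with four slots in a row along y, 70 mm apart, in any order of colour. Origin: centre of its underside, on the bench. The labels lie along its +x long edge, the side away from the robot; that labelled edge face is a plain upright face 12 mm high, 50 mm from the origin.
- tray_edge (a point): Middle of the bottom line of the tray's labelled edge face; axes as the tray, +x pointing out of the face.
- scale_bar: Loose aluminium photo scale bar lying flat, 160 mm (its x) x 34 mm (its y) x 6 mm, about 160 g, with an upright black grip block in the middle, 26 mm (x) x 18 mm (y), its top 50 mm above the underside. The +y long edge carries the black and white chequer of 20 mm squares. Origin: centre of its underside.
- bar_end_a (a point): Bottom corner at the -x end of the bar's chequered edge (80 mm from the middle, 17 mm to +y).
- bar_end_b (a point): Bottom corner at the +x end of the bar's chequered edge.
- dish: Shallow white dish, 90 mm across, 15 mm high, bystander. Origin: centre of underside.
- reagent: Amber bottle, 60 mm across, 130 mm high, bystander. Origin: centre of underside.
- seed_brush: Hand brush 160 mm long lying on the bench, bystander.
- mug: Blue mug, 72 mm across, 85 mm high, bystander. Origin: centre of underside.
Things that resemble listed ones, but are neither listed nor needed, are in the scene too. Several things look just like the scale_bar: the one meant starts farthest to the robot's right.

How it is judged:
At the end, for the whole second after the job is handed in: Red jar at rest on the red slot's pocket floor (within 3 mm), within 8 mm of its centre, tilt under 0.06 rad. Scale bar at rest flat on the bench (within 3 mm, 0.03 rad), both ends of its chequered edge within 3 mm of the tray's labelled face and no more than 2 mm past the tray's ends (horizontal distance between jar_red and slot_red below 0.008 m and z of jar_red in the frame of slot_red between 0.001 and 0.007 m and angle between jar_red's own z axis and vertical below 0.06 rad and linear speed of each of jar_red, scale_bar below 0.02 m/s and x of bar_end_a in the frame of tray_edge between -0.003 and 0.003 m and y of bar_end_a in the frame of tray_edge between -0.152 and 0.152 m and x of bar_end_b in the frame of tray_edge between -0.003 and 0.003 m and y of bar_end_b in the frame of tray_edge between -0.152 and 0.152 m and height (world z) of scale_bar below 0.003 m and angle between scale_bar's own z axis and vertical below 0.03 rad); the robot touches nothing.
It fails at once if a bystander on the bench (blue jar, dish, bottle, brush, mug) is moved more than 20 mm (distance of any of jar_blue, dish, reagent, seed_brush, mug from where it was at the start of the episode above 0.02 m).
It fails at once if the yellow or green jar in the tray is moved more than 12 mm or tipped (distance of any of jar_yellow, jar_green from where it was at the start of the episode above 0.012 m or angle between any of jar_yellow, jar_green's own z axis and vertical above 0.25 rad).
It fails at once if the red jar or the scale bar falls free (faster than 0.5 m/s out of the fingers) ((linear speed of jar_red above 0.5 m/s and contact force between the fingers and jar_red below 0.2 N) or (linear speed of scale_bar above 0.5 m/s and contact force between the fingers and scale_bar below 0.2 N)).
It also fails if it takes over 51 s, if anything falls off the work surface, if the arm or the gripper's body presses on something with over 40 N, if the wrist force passes 120 N, or if a joint passes its speed limit or range.

## Working session

There is one attempt and no reset: what is moved stays moved. The work goes in short steps, Python scripts to look and compute and a tool call to move; the robot and the scene stay as the last step left them, time stands still between calls to the robot, and variables do not carry over. Pictures are saved under pics/ and viewed, at most 10 in all, crops included, and the job is handed in when it is done.

Besides the shell and the picture viewer there is one more tool, called as name(argument=value, ...) on one line, values as JSON. apply_moves: Moves the arm, as the interface text tells. Its arguments: {"type":"object","properties":{"claw":{"type":"array","items":{"type":"number"}},"offset":{"type":"array","items":{"type":"array","items":{"type":"number"}}},"angular":{"type":"array","items":{"type":"array","items":{"type":"number"}}},"squeeze":{"type":"number"}},"required":["claw","offset","angular"]}

```bash
mkdir -p pics; python3 - <<'E'
from bench import ctrl
import cv2,pickle
for n in ("scene","top"):
    c=ctrl.camera(n); cv2.imwrite(f"pics/{n}0.png",c["pixels"][:,:,::-1]); pickle.dump(c,open(f"{n}0.pkl","wb"))
    print(n,c["mtx"],c["rvec"],c["tvec"])
s=ctrl.observe();print(s)
E
```

```text
scene [[442.91913089   0.         319.96406418]
 [  0.         442.91913089 196.48756468]
 [  0.           0.           1.        ]] [ 1.79232545  1.69179215 -0.72943794] [-0.00593504 -0.3574393   1.71266636]
top [[446.68208513   0.         314.10184672]
 [  0.         446.68208513 204.38729238]
 [  0.           0.           1.        ]] [ 2.19265258 -2.16842232  0.12200088] [-0.03542132  0.54512864  1.29414835]
{'t': 0.1, 'joint_pos': array([ 1.07833817e+00,  4.91512256e-01,  1.55938129e+00,  8.98549921e-06,
        1.09170023e+00, -1.05618221e-01]), 'joint_velocities': array([ 0.00013969, -0.00202466, -0.00201105, -0.00026592, -0.00053388,
       -0.00166342]), 'tau': array([ 4.21666002e-03, -6.19448948e+01, -2.62025750e+01, -3.05751166e-05,
        2.97724699e-03, -1.55461061e-05]), 'position': array([0.23571998, 0.57871287, 0.30338056]), 'orientation': array([[-9.26104267e-01,  3.77267354e-01, -4.80353607e-04],
       [ 3.77267642e-01,  9.26103857e-01, -8.78398389e-04],
       [ 1.13466292e-04, -9.94710369e-04, -9.99999499e-01]]), 'ft_force': array([ 0.03226698, -0.11818049,  0.2819746 ]), 'ft_torque': array([-0.00335982, -0.01730688, -0.00181484]), 'finger_force': 0.0, 'gripper_width': 0.9984304678495194}
```

View pics/top0.png

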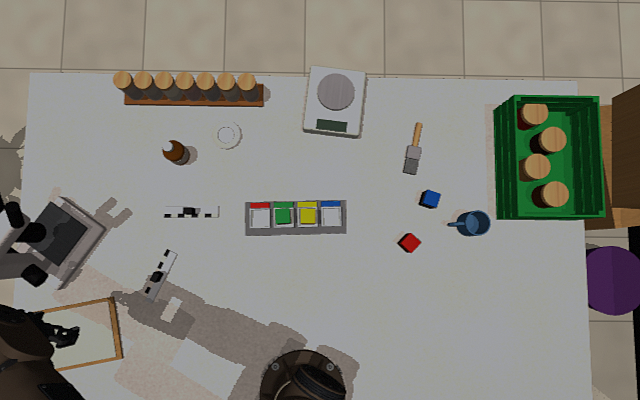

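View pics/scene0.png

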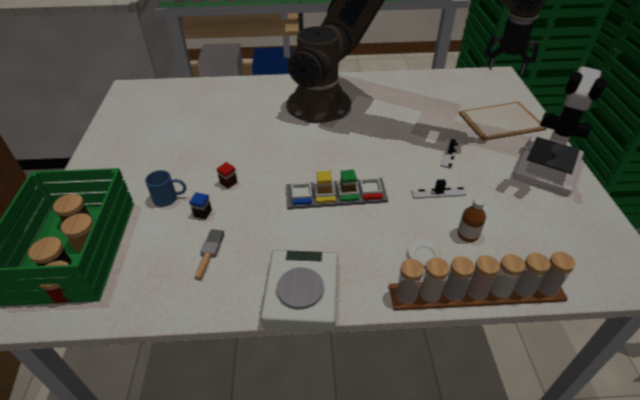

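The top view (up = +x, left = +y) shows the tray at about (296,217) with slots red, green, yellow and blue from left to right. The red jar is at (409,243) and the blue jar at (430,198). There are two bars, at (191,212) and (160,273), and the one farther right is (191,212). Next I'll zoom in on it.

```bash
cat > h.py <<'E'
import numpy as np,cv2,pickle
def ray(c,uv,z):
    R=cv2.Rodrigues(c["rvec"])[0]; t=np.ravel(c["tvec"])
    d=R.T@np.linalg.solve(c["mtx"],[uv[0],uv[1],1.]); o=-R.T@t
    return o+d*(z-o[2])/d[2]
def proj(c,P): return cv2.projectPoints(np.float64(P).reshape(-1,1,3),c["rvec"],c["tvec"],c["mtx"],None)[0].reshape(-1,2)
E
python3 - <<'E'
from h import *
c=pickle.load(open("top0.pkl","rb")); im=c["pixels"][:,:,::-1]
r=lambda a,b,x,y,k:cv2.resize(im[b:y,a:x],None,fx=k,fy=k,interpolation=cv2.INTER_CUBIC)
a=r(155,195,235,230,8)[:280,:640]   # bar
b=r(240,195,352,240,5)
d=r(385,180,465,260,4)
H=np.zeros((600,800,3),np.uint8);H[:a.shape[0],:a.shape[1]]=a
e=r(240,195,352,240,5);H[280:505,:560]=e
H[280:600,560:800]=cv2.resize(im[180:260,395:455],None,fx=4,fy=4,interpolation=cv2.INTER_CUBIC)
cv2.imwrite("pics/z.png",H)
for n,uv,z in (("bar",(191,212),0),("tray",(296,217),.012),("red",(409,243),.064),("blue",(430,198),.064),("bar2",(160,273),0)): print(n,ray(c,uv,z))
E
```

```text
bar [0.52068172 0.33878689 0.        ]
tray [0.50847597 0.02392692 0.012     ]
red [ 0.43427245 -0.30112182  0.064     ]
blue [ 0.56440455 -0.36328094  0.064     ]
bar2 [0.33896702 0.4233728  0.        ]
```

View pics/z.png

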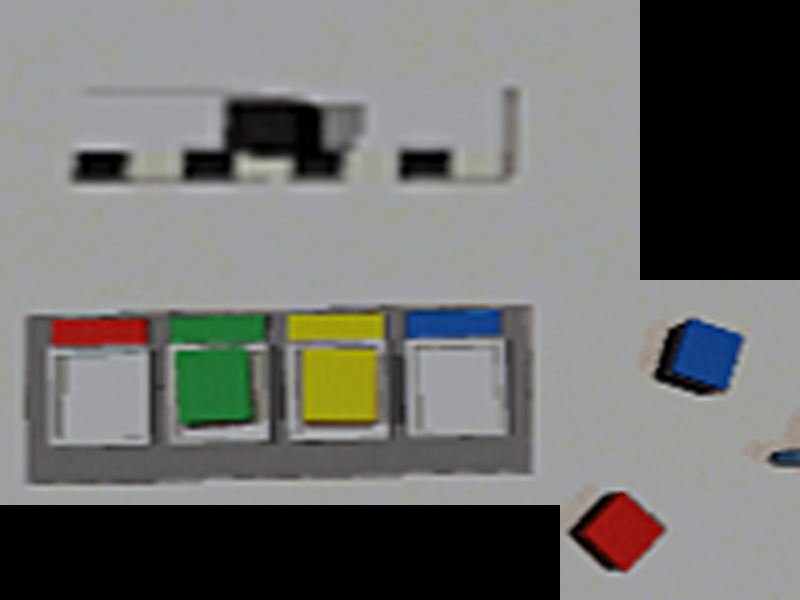

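The bar's chequer is on its near (−x) side, from (164,217) to (219,217), so it already faces the way the tray needs. The tray's corners are at roughly (245.6,202), (346.4,200), (346,235) and (245.6,235.6). The red jar is turned about 45°. I'll move over the bar and measure it with the wrist camera.

```bash
cat >> h.py <<'E'
from scipy.spatial.transform import Rotation as Ro
def plan(s,target,yaw,n,claw=None):
    """s: state; target TCP; yaw of tool y (deg, mod 180), tool down; n rows. prints rows in tool axes"""
    R=np.array(s["orientation"]); p=np.array(s["position"])
    y0=np.degrees(np.arctan2(R[1,1],R[0,1])); dz=((yaw-y0+90)%180)-90
    yf=np.radians(y0+dz); Rf=np.array([[-np.sin(yf),np.cos(yf),0],[np.cos(yf),np.sin(yf),0],[0,0,-1.]])
    rv=np.degrees(Ro.from_matrix(R.T@Rf).as_rotvec())/n; off=[];ang=[]
    Rc=R.copy();pc=p.copy()
    for i in range(n):
        o=np.round(Rc.T@((target-pc)/(n-i)),4); off.append(o.tolist())
        a=np.round(rv,2 if n>1 else 3); ang.append((a+0).tolist()); pc=pc+Rc@o; Rc=Rc@Ro.from_rotvec(np.radians(a)).as_matrix()
    print("n",n,"dist/row",np.linalg.norm(np.array(target)-p)/n,"turn",dz); print("offset",off);print("angular",ang)
def yawof(s): R=s["orientation"]; return np.degrees(np.arctan2(R[1,1],R[0,1]))
E
python3 - <<'E'
from h import *
from bench import ctrl
c=pickle.load(open("top0.pkl","rb"))
print("bar",[ray(c,p,0.003).round(4) for p in ((164.4,217.5),(219,217.5))])
print("tray",[ray(c,p,.012).round(4) for p in ((245.6,202.4),(346.4,200.2),(346.2,235),(245.6,235.6))])
plan(ctrl.observe(),np.array([0.50,0.335,0.28]),90,8)
E
```

```text
bar [array([0.5031, 0.4164, 0.003 ]), array([0.5049, 0.2541, 0.003 ])]
tray [array([0.5504, 0.1747, 0.012 ]), array([ 0.5606, -0.1262,  0.012 ]), array([ 0.4566, -0.1259,  0.012 ]), array([0.4516, 0.1723, 0.012 ])]
n 8 dist/row 0.04503237411855006 turn 22.164530184641052
offset [[-0.0421, -0.0157, 0.0029], [-0.0413, -0.0178, 0.0029], [-0.0404, -0.0197, 0.0029], [-0.0394, -0.0217, 0.0029], [-0.0383, -0.0235, 0.0029], [-0.0371, -0.0254, 0.003], [-0.0358, -0.0271, 0.0029], [-0.0344, -0.0289, 0.003]]
angular [[-0.01, 0.0, -2.77], [-0.01, 0.0, -2.77], [-0.01, 0.0, -2.77], [-0.01, 0.0, -2.77], [-0.01, 0.0, -2.77], [-0.01, 0.0, -2.77], [-0.01, 0.0, -2.77], [-0.01, 0.0, -2.77]]
```

Bar length reads 162 mm and the tray about 300 × 101 mm, so both match their known sizes. Moving over the bar.

apply_moves(claw=[0,0,0,0,0,0,0,0], offset=[[-0.042,-0.016,0.003],[-0.041,-0.018,0.003],[-0.04,-0.02,0.003],[-0.039,-0.022,0.003],[-0.038,-0.0235,0.003],[-0.037,-0.025,0.003],[-0.036,-0.027,0.003],[-0.034,-0.029,0.003]], angular=[[0,0,-2.77],[0,0,-2.77],[0,0,-2.77],[0,0,-2.77],[0,0,-2.77],[0,0,-2.77],[0,0,-2.77],[0,0,-2.77]])

```text
t: 0.9
position: [0.4992, 0.3334, 0.2796]
orientation: [[-1.0, -0.002, -0.0], [-0.002, 1.0, -0.0], [0.0, -0.0, -1.0]]
ft_force: [0.7, 1.0, 0.1]
gripper_width: 1.0
finger_force: 0.0
```

```bash
python3 - <<'E'
from h import *
from bench import ctrl
for n in("wrist",):
    c=ctrl.camera(n); cv2.imwrite(f"pics/{n}1.png",c["pixels"][:,:,::-1]); pickle.dump(c,open(f"{n}1.pkl","wb"))
    print(c["mtx"][0,0],-cv2.Rodrigues(c["rvec"])[0].T@np.ravel(c["tvec"]))
s=ctrl.observe();print(s["t"],s["position"],yawof(s))
E
```

```text
276.1141246904942 [0.42139423 0.33407964 0.34915282]
0.95 [0.50320369 0.32964035 0.27896448] 90.12309520305404
```

View pics/wrist1.png

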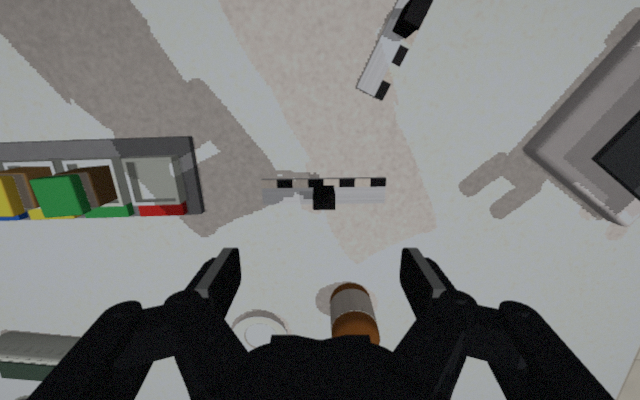

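The wrist view (up = −x, right = +y) shows the bar with its chequered edge along about (262–386,178) and the grip block at (323,195). The tray's labelled +y corner is at about (204,213). I'll refine these with an enlarged crop.

```bash
python3 - <<'E'
from h import *
c=pickle.load(open("wrist1.pkl","rb")); im=c["pixels"][:,:,::-1]
r=lambda a,b,x,y,k:cv2.resize(im[b:y,a:x],None,fx=k,fy=k,interpolation=cv2.INTER_CUBIC)
H=np.zeros((600,800,3),np.uint8);a=r(255,165,388,215,6);H[:300,:798]=a
b=r(80,170,213,220,6);H[300:600,:798]=b
cv2.imwrite("pics/z2.png",H)
for uv,z in (((262,178),.006),((386,178),.006),((385,202),.006),((204,213),.012),((191,136),.012)): print(uv,ray(c,uv,z))
E
```

```text
(262, 178) [0.50616759 0.26039825 0.006     ]
(386, 178) [0.50604618 0.4187674  0.006     ]
(385, 202) [0.53843201 0.41984885 0.006     ]
(204, 213) [0.55173214 0.18296407 0.012     ]
(191, 136) [0.45307056 0.17994947 0.012     ]
```

View pics/z2.png

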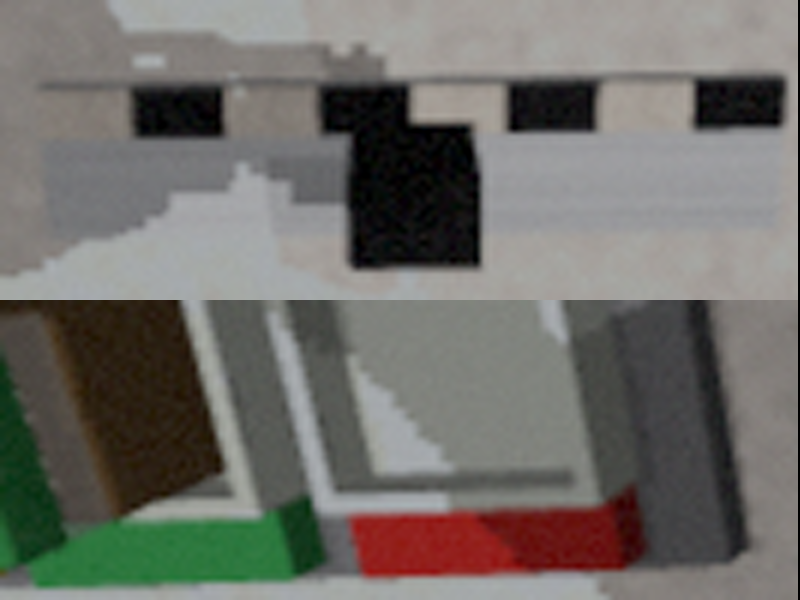

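```bash
python3 - <<'E'
from h import *
from bench import ctrl
c=pickle.load(open("wrist1.pkl","rb"))
a,b=ray(c,(261.6,179.3),.006),ray(c,(385.2,177.9),.006)
d=b-a; yaw=np.degrees(np.arctan2(d[1],d[0])); n=np.array([d[1],-d[0],0])/np.linalg.norm(d)
ctr=(a+b)/2+.017*n; print(a,b,np.linalg.norm(d),yaw,ctr)
for uv,z in (((201.0,213.8),.012),((204,210.6),0),((136.3,215.8),.012),((200.5,211),.012)): print(ray(c,uv,z))
print(ctrl.nose_length)
s=ctrl.observe();print(s["position"],s["orientation"])
plan(s,np.array([ctr[0],ctr[1],.115]),yaw,6)
E
```

```text
[0.50787651 0.259779   0.006     ] [0.50591572 0.41773576 0.006     ] 0.15796892817355207 90.71120280644898 [0.52389481 0.33896839 0.006     ]
[0.55285436 0.17890013 0.012     ]
[0.55290597 0.17802613 0.        ]
[0.55571902 0.09377257 0.012     ]
[0.54894552 0.17875871 0.012     ]
0.0726
[0.50320369 0.32964035 0.27896448] [[-9.99997427e-01 -2.14841315e-03  7.28613606e-04]
 [-2.14934969e-03  9.99996862e-01 -1.28703797e-03]
 [-7.25846230e-04 -1.28860070e-03 -9.99998906e-01]]
n 6 dist/row 0.02758798240689626 turn 0.5881076033949455
offset [[-0.0034, 0.0016, 0.0273], [-0.0034, 0.0016, 0.0273], [-0.0035, 0.0015, 0.0273], [-0.0035, 0.0016, 0.0274], [-0.0034, 0.0015, 0.0273], [-0.0035, 0.0015, 0.0274]]
angular [[-0.01, 0.01, -0.1], [-0.01, 0.01, -0.1], [-0.01, 0.01, -0.1], [-0.01, 0.01, -0.1], [-0.01, 0.01, -0.1], [-0.01, 0.01, -0.1]]
```

apply_moves(claw=[0,0,0,0,0,0,0,0], offset=[[-0.0035,0.0015,0.028],[-0.0035,0.0015,0.028],[-0.0035,0.0015,0.028],[-0.0035,0.0015,0.028],[-0.0035,0.0015,0.028],[-0.003,0.0015,0.024],[0,0,0.012],[0,0,0.008]], angular=[[0,0,-0.1],[0,0,-0.1],[0,0,-0.1],[0,0,-0.1],[0,0,-0.1],[0,0,-0.1],[0,0,0],[0,0,0]])

```text
t: 1.75
position: [0.5183, 0.3439, 0.0949]
orientation: [[-1.0, -0.01, -0.001], [-0.01, 1.0, -0.001], [0.001, -0.001, -1.0]]
ft_force: [0.5, 0.3, 0.6]
gripper_width: 0.998
finger_force: 0.0
```

apply_moves(claw=[0.4,0.6,0.8,1,1,1,1,1], offset=[[0,0,0],[0,0,0],[0,0,0],[0,0,0],[0,0,0],[0,0,0],[0,0,0],[0,0,0]], angular=[[0,0,0],[0,0,0],[0,0,0],[0,0,0],[0,0,0],[0,0,0],[0,0,0],[0,0,0]], squeeze=40)

```text
t: 2.55
position: [0.5188, 0.344, 0.097]
orientation: [[-1.0, -0.01, 0.001], [-0.01, 1.0, 0.001], [-0.001, 0.001, -1.0]]
ft_force: [-0.3, -1.8, 8.1]
gripper_width: 0.297
finger_force: 40.6
```

```bash
python3 - <<'E'
from h import *
from bench import ctrl
for i in range(5):
    s=ctrl.observe(); print(s["t"],s["position"].round(4),yawof(s).round(2),s["ft_force"].round(1),s["finger_force"])
    c=ctrl.camera("wrist")
cv2.imwrite("pics/wrist2.png",c["pixels"][:,:,::-1]); pickle.dump(c,open("wrist2.pkl","wb"))
E
```

```text
2.55 [0.5188 0.344  0.097 ] 90.6 [-0.3 -1.8  8.1] 40.595279932022095
2.6 [0.5188 0.344  0.097 ] 90.6 [-1.  -2.2  8. ] 40.5955445766449
2.65 [0.5188 0.344  0.097 ] 90.6 [-1.2 -2.4  8.2] 40.595208406448364
2.7 [0.5188 0.344  0.097 ] 90.6 [ 0.1 -2.1  6.8] 40.595335364341736
2.75 [0.5188 0.344  0.097 ] 90.6 [-0.9 -1.9  6.7] 40.59537649154663
```

View pics/wrist2.png

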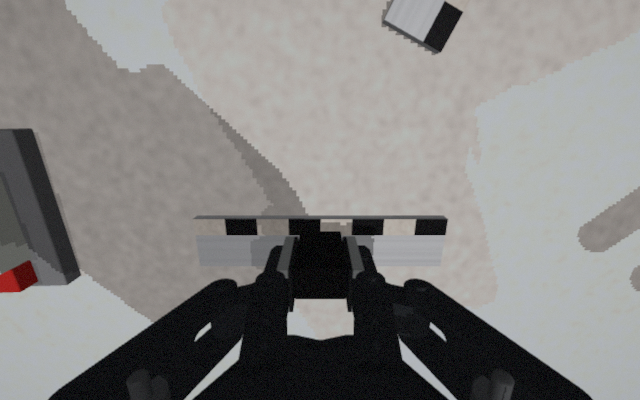

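The block is held centrally: the bar's edge spans (195–447,216) with the pads on the block. Next I'll work out the bar's pose in the hand and a staging pose about 20 mm off the tray face.

```bash
cat >> h.py <<'E'
def barhand(c,s,l,r,z=.006):
    a,b=ray(c,l,z),ray(c,r,z); d=b-a
    R=s["orientation"]; loc=lambda P:R.T@(P-s["position"])
    print("bar",a,b,"len",np.linalg.norm(d),"yaw",np.degrees(np.arctan2(d[1],d[0])),"tool-frame mid",loc((a+b)/2))
    return (a+b)/2
E
python3 - <<'E'
from h import *
from bench import ctrl
c=pickle.load(open("wrist2.pkl","rb")); s=ctrl.observe()
m=barhand(c,s,(194.5,218.5),(446.5,218.5)); 
g=cv2.cvtColor(c["pixels"],cv2.COLOR_RGB2GRAY)
print(g[208:240,235],g[208:240,360])
for uv,z in (((79,275),0),((71,284),.012)): print(ray(c,uv,z))
E
```

```text
bar [0.50751906 0.26627276 0.006     ] [0.50611424 0.42409844 0.006     ] len 0.15783193899239428 yaw 90.5099808144511 tool-frame mid [0.01208801 0.00129228 0.09097411]
[142 141 145 139 137 137 138 114  98  88  62  25   7   8  10   5  17  13
  20  14  15  15  21  22  21   6  13 112 129 133 129 129] [175 176 176 176 173 176 176 141  96  90  74  41  16  21  18  16  22  17
   0  19  11  14  12   3  12  14  11  96 111 113 116 111]
[0.553161   0.17753923 0.        ]
[0.55192208 0.1825661  0.012     ]
```

apply_moves(claw=[1,1,1,1,1,1,1,1], offset=[[0,0,-0.01],[-0.015,0,-0.01],[-0.035,-0.02,0],[-0.018,-0.04,0],[0,-0.045,0],[0,-0.045,0],[0,-0.045,0],[0,-0.045,0]], angular=[[0,0,0],[0,0,-0.2],[0,0,-0.2],[0,0,-0.2],[0,0,-0.2],[0,0,-0.2],[0,0,-0.2],[0,0,-0.2]])

```text
t: 3.6
position: [0.5921, 0.1034, 0.1165]
orientation: [[-0.999, -0.035, 0.0], [-0.035, 0.999, 0.0], [-0.0, 0.0, -1.0]]
ft_force: [1.0, 0.4, -1.8]
gripper_width: 0.297
finger_force: 39.7
```

apply_moves(claw=[1,1,1,1,1,1,1,1], offset=[[0,-0.03,0],[0,-0.025,0],[0,-0.015,0],[0,-0.005,0],[0,0,0],[0,0,0],[0,0,0],[0,0,0]], angular=[[0,0,0],[0,0,0],[0,0,0],[0,0,0],[0,0,0],[0,0,0],[0,0,0],[0,0,0]])

```text
t: 4.4
position: [0.5948, 0.0309, 0.1159]
orientation: [[-0.999, -0.036, -0.0], [-0.036, 0.999, 0.0], [0.0, 0.0, -1.0]]
ft_force: [-0.2, 0.2, -0.9]
gripper_width: 0.293
finger_force: 39.7
```

```bash
python3 - <<'E'
from h import *
from bench import ctrl
c=ctrl.camera("wrist");cv2.imwrite("pics/wrist3.png",c["pixels"][:,:,::-1]); pickle.dump(c,open("wrist3.pkl","wb"))
s=ctrl.observe();print(s["t"],s["position"],yawof(s),s["ft_force"])
E
```

```text
4.45 [0.59477189 0.03077237 0.11586633] 92.05187048639979 [-0.12060548 -0.14235625 -1.49265556]
```

View pics/wrist3.png

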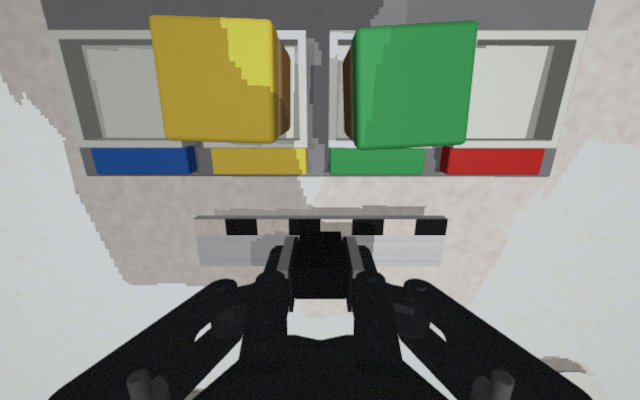

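The bar hangs parallel to the tray, with its edge at row 217 from (195) to (447). The tray's labelled face is at about row 175, columns 85–550, so the bar is well inside the ends. Now the exact gap and angle.

```bash
python3 - <<'E'
from h import *
from bench import ctrl
c=pickle.load(open("wrist3.pkl","rb")); s=ctrl.observe()
g=cv2.cvtColor(c["pixels"],cv2.COLOR_RGB2GRAY).astype(int)
for u in (203,320,434,545): print(u,list(zip(range(164,186),g[164:186,u-1:u+2].mean(1).round().astype(int))))
barhand(c,s,(194.5,218.5),(446.5,218.5),.026)
for v in (172,174,176,178): print(v,ray(c,(203,v),.012),ray(c,(434,v),.012),ray(c,(203,v),0),ray(c,(434,v),0))
E
```

```text
203 [(164, np.int64(94)), (165, np.int64(95)), (166, np.int64(95)), (167, np.int64(95)), (168, np.int64(95)), (169, np.int64(94)), (170, np.int64(94)), (171, np.int64(94)), (172, np.int64(95)), (173, np.int64(94)), (174, np.int64(96)), (175, np.int64(85)), (176, np.int64(146)), (177, np.int64(161)), (178, np.int64(163)), (179, np.int64(162)), (180, np.int64(162)), (181, np.int64(164)), (182, np.int64(164)), (183, np.int64(166)), (184, np.int64(166)), (185, np.int64(166))]
320 [(164, np.int64(133)), (165, np.int64(132)), (166, np.int64(133)), (167, np.int64(134)), (168, np.int64(134)), (169, np.int64(135)), (170, np.int64(133)), (171, np.int64(133)), (172, np.int64(133)), (173, np.int64(133)), (174, np.int64(136)), (175, np.int64(125)), (176, np.int64(159)), (177, np.int64(196)), (178, np.int64(205)), (179, np.int64(205)), (180, np.int64(205)), (181, np.int64(205)), (182, np.int64(205)), (183, np.int64(206)), (184, np.int64(203)), (185, np.int64(202))]
434 [(164, np.int64(114)), (165, np.int64(114)), (166, np.int64(115)), (167, np.int64(114)), (168, np.int64(105)), (169, np.int64(100)
[... 915 characters left out ...]
    ] len 0.1567484745686968 yaw 91.98675354028073 tool-frame mid [0.01248718 0.00139262 0.08986705]
172 [ 0.55849568 -0.04446282  0.012     ] [0.55333746 0.10354275 0.012     ] [ 0.56136734 -0.04954074  0.        ] [0.55585219 0.10870625 0.        ]
174 [ 0.55981209 -0.04458635  0.012     ] [0.55464317 0.10375425 0.012     ] [ 0.56277484 -0.04967282  0.        ] [0.55724826 0.10893239 0.        ]
176 [ 0.56113446 -0.04471045  0.012     ] [0.55595481 0.1039667  0.012     ] [ 0.56418872 -0.0498055   0.        ] [0.55865066 0.10915955 0.        ]
178 [ 0.56246285 -0.04483511  0.012     ] [0.55727242 0.10418013 0.012     ] [ 0.56560903 -0.04993879  0.        ] [0.56005944 0.10938774 0.        ]
```

apply_moves(claw=[1,1,1,1,1,1,1,1], offset=[[0.005,0,0.005],[0.005,0,0.005],[0.005,0,0.004],[0.003,0,0.002],[0,0,0.001],[0,0,0.001],[0,0,0],[0,0,0]], angular=[[0,0,0],[0,0,0],[0,0,0],[0,0,0],[0,0,0],[0,0,0],[0,0,0],[0,0,0]])

```text
t: 5.25
position: [0.577, 0.0294, 0.098]
orientation: [[-0.999, -0.035, 0.0], [-0.035, 0.999, 0.0], [-0.0, 0.0, -1.0]]
ft_force: [0.2, -0.3, -1.7]
gripper_width: 0.293
finger_force: 39.7
```

apply_moves(claw=[1,1,1,1,1,1,1,1], offset=[[0,0,0.0005],[0,0,0.0005],[0,0,0.0003],[0.001,0,0],[0.001,0,0],[0.001,0,0],[0,0,0],[0,0,0]], angular=[[0,0,0],[0,0,0],[0,0,0],[0,0,0],[0,0,0],[0,0,0],[0,0,0],[0,0,0]])

```text
t: 6.05
position: [0.5742, 0.0293, 0.097]
orientation: [[-0.999, -0.035, 0.001], [-0.035, 0.999, 0.0], [-0.001, -0.0, -1.0]]
ft_force: [2.5, 0.4, 6.6]
gripper_width: 0.303
finger_force: 40.6
```

apply_moves(claw=[1,1,1,1,1,1,1,1], offset=[[0.001,0,0],[0.001,0,0],[0.0005,0,0],[0.0005,0,0],[0,0,0],[0,0,0],[0,0,0],[0,0,0]], angular=[[0,0,0],[0,0,0],[0,0,0],[0,0,0],[0,0,0],[0,0,0],[0,0,0],[0,0,0]])

```text
t: 6.85
position: [0.5714, 0.0291, 0.097]
orientation: [[-0.999, -0.035, 0.002], [-0.035, 0.999, -0.0], [-0.002, -0.0, -1.0]]
ft_force: [4.9, -0.3, 6.2]
gripper_width: 0.294
finger_force: 40.6
```

apply_moves(claw=[1,1,1,1,1,1,1,1], offset=[[0.0005,0,0],[0.0005,0,0],[0.0005,0,0],[0.0005,0,0],[0,0,0],[0,0,0],[0,0,0],[0,0,0]], angular=[[0,0,0],[0,0,0],[0,0,0],[0,0,0],[0,0,0],[0,0,0],[0,0,0],[0,0,0]])

```text
t: 7.65
position: [0.5702, 0.0291, 0.0971]
orientation: [[-0.999, -0.035, 0.004], [-0.035, 0.999, -0.0], [-0.004, -0.0, -1.0]]
ft_force: [7.5, 0.7, 4.0]
gripper_width: 0.295
finger_force: 40.3
```

```bash
python3 - <<'E'
from h import *
from bench import ctrl
c=ctrl.camera("wrist"); pickle.dump(c,open("wrist4.pkl","wb"))
im=c["pixels"][130:260,60:580,::-1]; cv2.imwrite("pics/wrist4.png",cv2.resize(im,None,fx=1.5,fy=3,interpolation=cv2.INTER_CUBIC))
s=ctrl.observe();print(s["t"],s["position"],yawof(s),s["ft_force"],s["ft_torque"])
E
```

```text
7.7 [0.57018184 0.02909336 0.09705098] 91.9957521207407 [7.62130358 0.55313948 3.15856059] [ 0.22336525 -1.45973691  0.00436117]
```

View pics/wrist4.png

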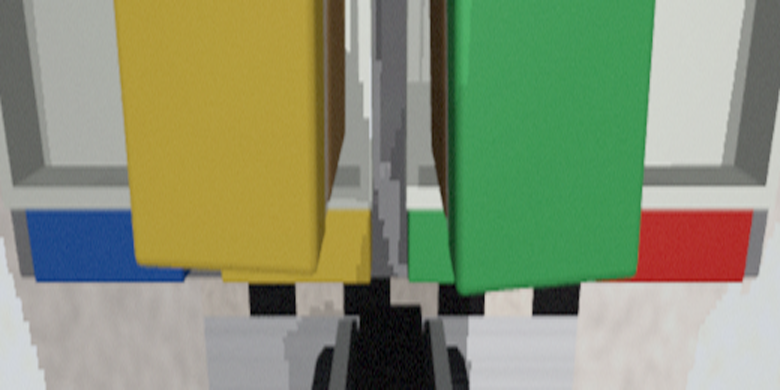

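The bar's edge meets the tray face along the full run of squares, and the 7.5 N push confirms contact. I'll release it and rise.

apply_moves(claw=[0.65,0.6,0.5,0.3,0.2,0.1,0,0], offset=[[0,0,0],[0,0,0],[0,0,0],[0,0,0],[0,0,-0.005],[0,0,-0.015],[0,0,-0.04],[0,0,-0.05]], angular=[[0,0,0],[0,0,0],[0,0,0],[0,0,0],[0,0,0],[0,0,0],[0,0,0],[0,0,0]])

```text
t: 8.5
position: [0.5681, 0.0291, 0.2067]
orientation: [[-0.999, -0.035, -0.004], [-0.035, 0.999, 0.0], [0.004, 0.0, -1.0]]
ft_force: [0.6, -1.0, -0.7]
gripper_width: 1.005
finger_force: 0.0
```

```bash
python3 - <<'E'
from h import *
from bench import ctrl
s=ctrl.observe();print(s["t"],s["position"],yawof(s),s["gripper_width"])
c=ctrl.camera("wrist"); pickle.dump(c,open("wrist5.pkl","wb"))
t=pickle.load(open("top0.pkl","rb"))
# red jar lid by colour in the first top image
def mask(c,roi):
    h=cv2.cvtColor(c["pixels"],cv2.COLOR_RGB2HSV);m=((h[...,0]<8)|(h[...,0]>172))&(h[...,1]>150)&(h[...,2]>90)
    k=np.zeros(m.shape,bool);k[roi[1]:roi[3],roi[0]:roi[2]]=1
    return (m&k).astype(np.uint8)
m=mask(t,(390,225,430,262)); cn=max(cv2.findContours(m,0,2)[0],key=cv2.contourArea)
W=np.array([ray(t,p,.064)[:2] for p in cn[:,0].astype(float)])
r=cv2.minAreaRect(np.float32(W*1000)); print("red lid",r)
yaw=45
plan(s,np.array([r[0][0]/1000,r[0][1]/1000,.25]),yaw,8)
plan(s,np.array([r[0][0]/1000,r[0][1]/1000,.25]),yaw,10)
E
```

```text
8.5 [0.56810948 0.02912789 0.20670866] 91.99260097313058 1.004727060448234
red lid ((435.78826904296875, -305.4063415527344), (40.12275314331055, 40.88220977783203), 45.16644287109375)
n 8 dist/row 0.045293520705067127 turn -46.99260097313058
offset [[0.018, -0.0412, -0.0054], [0.0137, -0.0428, -0.0054], [0.0092, -0.044, -0.0054], [0.0047, -0.0447, -0.0054], [0.0001, -0.045, -0.0054], [-0.0045, -0.0448, -0.0054], [-0.0091, -0.044, -0.0054], [-0.0136, -0.0429, -0.0054]]
angular [[-0.01, -0.03, 5.87], [-0.01, -0.03, 5.87], [-0.01, -0.03, 5.87], [-0.01, -0.03, 5.87], [-0.01, -0.03, 5.87], [-0.01, -0.03, 5.87], [-0.01, -0.03, 5.87], [-0.01, -0.03, 5.87]]
n 10 dist/row 0.0362348165640537 turn -46.99260097313058
offset [[0.0144, -0.033, -0.0043], [0.0117, -0.034, -0.0043], [0.0088, -0.0349, -0.0043], [0.0059, -0.0355, -0.0043], [0.003, -0.0358, -0.0043], [0.0001, -0.036, -0.0043], [-0.0029, -0.0359, -0.0044], [-0.0058, -0.0355, -0.0044], [-0.0087, -0.0349, -0.0043], [-0.0116, -0.034, -0.0044]]
angular [[-0.01, -0.02, 4.7], [-0.01, -0.02, 4.7], [-0.01, -0.02, 4.7], [-0.01, -0.02, 4.7], [-0.01, -0.02, 4.7], [-0.01, -0.02, 4.7], [-0.01, -0.02, 4.7], [-0.01, -0.02, 4.7], [-0.01, -0.02, 4.7], [-0.01, -0.02, 4.7]]
```

apply_moves(claw=[0,0,0,0,0,0,0,0], offset=[[0.018,-0.041,-0.005],[0.0135,-0.043,-0.005],[0.009,-0.044,-0.005],[0.0045,-0.0445,-0.005],[0,-0.045,-0.005],[-0.0045,-0.045,-0.005],[-0.009,-0.044,-0.005],[-0.0135,-0.043,-0.005]], angular=[[0,0,5.87],[0,0,5.87],[0,0,5.87],[0,0,5.87],[0,0,5.87],[0,0,5.87],[0,0,5.87],[0,0,5.87]])

```text
t: 9.35
position: [0.4358, -0.307, 0.2471]
orientation: [[-0.705, 0.71, 0.0], [0.71, 0.705, -0.0], [-0.0, 0.0, -1.0]]
ft_force: [0.2, 0.6, 0.1]
gripper_width: 1.001
finger_force: 0.0
```

apply_moves(claw=[0,0,0,0,0,0,0,0], offset=[[0,0,0],[0,0,0],[0,0,0],[0,0,0],[0,0,0],[0,0,0],[0,0,0],[0,0,0]], angular=[[0,0,0],[0,0,0],[0,0,0],[0,0,0],[0,0,0],[0,0,0],[0,0,0],[0,0,0]])

```text
t: 10.15
position: [0.437, -0.3053, 0.2466]
orientation: [[-0.708, 0.706, 0.0], [0.706, 0.708, 0.0], [0.0, 0.0, -1.0]]
ft_force: [-0.9, -0.2, -0.6]
gripper_width: 1.001
finger_force: 0.0
```

```bash
python3 - <<'E'
from h import *
from bench import ctrl
c=ctrl.camera("wrist"); pickle.dump(c,open("wrist6.pkl","wb"));cv2.imwrite("pics/wrist6.png",c["pixels"][:,:,::-1])
s=ctrl.observe();print(s["t"],s["position"],yawof(s))
h=cv2.cvtColor(c["pixels"],cv2.COLOR_RGB2HSV);m=(((h[...,0]<8)|(h[...,0]>172))&(h[...,1]>150)&(h[...,2]>60)).astype(np.uint8)
cn=max(cv2.findContours(m,0,2)[0],key=cv2.contourArea);print(cv2.boundingRect(cn),cv2.contourArea(cn))
W=np.array([ray(c,p,.064)[:2] for p in cn[:,0].astype(float)])
print(cv2.minAreaRect(np.float32(W*1000)))
E
```

```text
10.2 [ 0.43697023 -0.3053639   0.24654675] 45.05379847934591
(298, 170, 43, 44) 1730.0
((435.23980712890625, -303.4112243652344), (39.937644958496094, 42.85506820678711), 46.272178649902344)
```

View pics/wrist6.png

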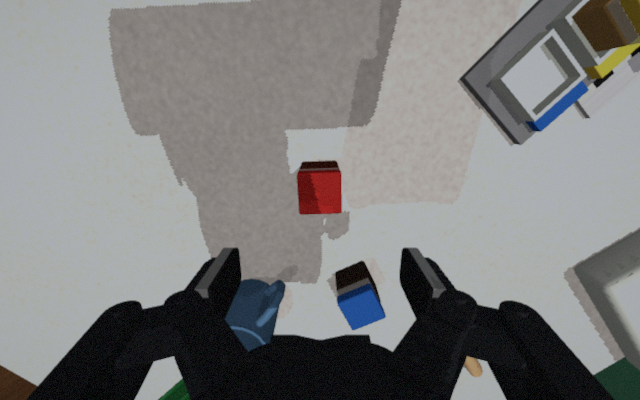

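The lid is at (298–341,170–213), which puts it at world (0.435, −0.304) with yaw about 46° and a size of about 40 × 43 mm, so it matches. Blue jar and mug are clear of the fingers. Descending to grip.

apply_moves(claw=[0,0,0,0,0,0,0,0], offset=[[0.001,0,0.03],[0.001,0,0.035],[0,0,0.035],[0,0,0.025],[0,0,0.015],[0,0,0.01],[0,0,0],[0,0,0]], angular=[[0,0,-0.5],[0,0,-0.5],[0,0,0],[0,0,0],[0,0,0],[0,0,0],[0,0,0],[0,0,0]])

```text
t: 11.0
position: [0.4357, -0.3042, 0.097]
orientation: [[-0.72, 0.694, 0.0], [0.694, 0.72, -0.0], [-0.001, 0.0, -1.0]]
ft_force: [0.7, 0.2, 0.6]
gripper_width: 1.0
finger_force: 0.0
```

apply_moves(claw=[0.2,0.35,0.45,0.6,0.7,0.7,0.7,0.7], offset=[[0,0,0],[0,0,0],[0,0,0],[0,0,0],[0,0,0],[0,0,0],[0,0,0],[0,0,0]], angular=[[0,0,0],[0,0,0],[0,0,0],[0,0,0],[0,0,0],[0,0,0],[0,0,0],[0,0,0]], squeeze=40)

```text
t: 11.8
position: [0.4356, -0.3042, 0.0971]
orientation: [[-0.72, 0.694, 0.001], [0.694, 0.72, -0.001], [-0.001, 0.0, -1.0]]
ft_force: [-1.9, 0.7, 5.2]
gripper_width: 0.484
finger_force: 40.5
```

```bash
python3 - <<'E'
from h import *
from bench import ctrl
s=ctrl.observe()
for f in ("wrist3","wrist5","wrist1","top0"):
    c=pickle.load(open(f+".pkl","rb"))
    h=cv2.cvtColor(c["pixels"],cv2.COLOR_RGB2HSV);m=(((h[...,0]<8)|(h[...,0]>172))&(h[...,1]>150)&(h[...,2]>60)).astype(np.uint8)
    if f=="top0": m[:,300:]=0; m[:195]=0
    if f=="wrist1": m[:,220:]=0
    cn=max(cv2.findContours(m,0,2)[0],key=cv2.contourArea);print(f,cv2.boundingRect(cn),cv2.contourArea(cn))
    W=np.array([ray(c,p,.024)[:2] for p in cn[:,0].astype(float)])*1000
    r=cv2.minAreaRect(np.float32(W)); a=np.radians(1.9); ex=np.array([np.cos(a),np.sin(a)]); ey=np.array([-np.sin(a),np.cos(a)])
    print("  rect",np.round(r[0],1),np.round(r[1],1),round(r[2],2)," max along ex", (W@ex).max().round(1),(W@ex).min().round(1),"slot",np.array(r[0])-37*ex)
a=np.radians(1.9); ex=np.array([np.cos(a),np.sin(a)]); ey=np.array([-np.sin(a),np.cos(a)])
edge=np.array([558.3,31.7]); corner=np.array([552.9,178.5])
print("tray est slot(x0)",corner-50*ex-45*ey)
p=s["position"]+[0,0,.06]; s2=dict(s); s2["position"]=p
plan(s2,np.array([.50,.128,.25]),2,10)
E
```

```text
wrist3 (440, 146, 104, 28) 2401.5
  rect [542.4 130.7] [16.  59.4] 1.81  max along ex 554.4 538.4 slot [505.40675558 129.47317905]
wrist5 (399, 163, 63, 18) 847.5
  rect [543.7 131.8] [57.8 16. ] 89.09  max along ex 554.6 538.4 slot [506.73457541 130.52910252]
wrist1 (139, 203, 47, 13) 386.5
  rect [543.1 135.7] [14.6 57.2] 4.22  max along ex 554.0 538.9 slot [506.0913259  134.52153416]
top0 (250, 203, 20, 5) 73.5
  rect [542.  131.9] [11.9 56.1] 0.69  max along ex 552.6 539.5 slot [504.97706808 130.68031712]
tray est slot(x0) [504.41947223 131.86698136]
n 10 dist/row 0.04467045648304077 turn -44.041445933960254
offset [[0.0254, 0.0356, -0.0093], [0.028, 0.0335, -0.0093], [0.0305, 0.0313, -0.0093], [0.0328, 0.0289, -0.0093], [0.0349, 0.0262, -0.0093], [0.0368, 0.0235, -0.0093], [0.0385, 0.0206, -0.0093], [0.04, 0.0176, -0.0093], [0.0413, 0.0144, -0.0093], [0.0422, 0.0113, -0.0093]]
angular [[0.0, 0.0, 4.4], [0.0, 0.0, 4.4], [0.0, 0.0, 4.4], [0.0, 0.0, 4.4], [0.0, 0.0, 4.4], [0.0, 0.0, 4.4], [0.0, 0.0, 4.4], [0.0, 0.0, 4.4], [0.0, 0.0, 4.4], [0.0, 0.0, 4.4]]
```

apply_moves(claw=[0.7,0.7,0.7,0.7,0.7,0.7,0.7,0.7], offset=[[0,0,-0.02],[0,0,-0.04],[0.0255,0.036,-0.009],[0.028,0.034,-0.009],[0.0305,0.0315,-0.009],[0.033,0.029,-0.009],[0.035,0.0265,-0.009],[0.037,0.024,-0.009]], angular=[[0,0,0],[0,0,0],[0,0,4.4],[0,0,4.4],[0,0,4.4],[0,0,4.4],[0,0,4.4],[0,0,4.4]])

```text
t: 12.6
position: [0.4754, -0.0414, 0.2112]
orientation: [[-0.333, 0.943, 0.0], [0.943, 0.333, 0.0], [-0.0, 0.0, -1.0]]
ft_force: [1.0, -0.4, -0.7]
gripper_width: 0.487
finger_force: 40.8
```

apply_moves(claw=[0.7,0.7,0.7,0.7,0.7,0.7,0.7,0.7], offset=[[0.0385,0.021,-0.009],[0.04,0.018,-0.009],[0.0415,0.0145,-0.009],[0.042,0.0115,0],[0,0,0],[0,0,0],[0,0,0],[0,0,0]], angular=[[0,0,4.4],[0,0,4.4],[0,0,4.4],[0,0,4.4],[0,0,0],[0,0,0],[0,0,0],[0,0,0]])

```text
t: 13.4
position: [0.5023, 0.1289, 0.2376]
orientation: [[-0.034, 0.999, -0.0], [0.999, 0.034, -0.0], [-0.0, -0.0, -1.0]]
ft_force: [0.7, -0.1, -1.2]
gripper_width: 0.483
finger_force: 40.8
```

```bash
python3 - <<'E'
from h import *
from bench import ctrl
s=ctrl.observe();print(s["t"],s["position"],yawof(s),s["gripper_width"],s["finger_force"],s["ft_force"])
plan(s,np.array([.5055,.1305,.14]),2,4)
E
```

```text
13.4 [0.50227758 0.12888778 0.23756406] 1.9736707994145053 0.4832564806806718 40.8119635283947 [ 0.73470691 -0.12675298 -1.15344484]
n 4 dist/row 0.0244076448308033 turn 0.026329200585493595
offset [[0.0004, 0.0008, 0.0244], [0.0004, 0.0008, 0.0244], [0.0004, 0.0009, 0.0244], [0.0003, 0.0008, 0.0244]]
angular [[0.0, 0.0, -0.01], [0.0, 0.0, -0.01], [0.0, 0.0, -0.01], [0.0, 0.0, -0.01]]
```

apply_moves(claw=[0.7,0.7,0.7,0.7,0.7,0.7,0.7,0.7], offset=[[0.0004,0.0008,0.025],[0.0004,0.0008,0.03],[0.0004,0.0008,0.025],[0.0004,0.0008,0.016],[0,0,0],[0,0,0],[0,0,0],[0,0,0]], angular=[[0,0,0],[0,0,0],[0,0,0],[0,0,0],[0,0,0],[0,0,0],[0,0,0],[0,0,0]])

```text
t: 14.2
position: [0.5058, 0.1315, 0.1426]
orientation: [[-0.035, 0.999, 0.002], [0.999, 0.035, 0.0], [0.0, 0.002, -1.0]]
ft_force: [0.2, -0.5, -0.7]
gripper_width: 0.488
finger_force: 40.8
```

```bash
python3 - <<'E'
from h import *
from bench import ctrl
c=ctrl.camera("wrist"); pickle.dump(c,open("wrist7.pkl","wb"));d=ctrl.camera("top");e=ctrl.camera("scene")
pickle.dump((d,e),open("te7.pkl","wb"))
s=ctrl.observe();print(s["t"],s["position"],yawof(s))
# overlay expected slot wall-top outline and jar bottom outline on wrist image
im=c["pixels"][:,:,::-1].copy(); a=np.radians(1.9); R=np.array([[np.cos(a),-np.sin(a)],[np.sin(a),np.cos(a)]])
def sq(cx,cy,h,z,col,I,C):
    P=[[*(np.array([cx,cy])+R@np.array(q)*h),z] for q in((1,1),(-1,1),(-1,-1),(1,-1))]
    cv2.polylines(I,[np.int32(proj(C,P).round()*1)],True,col,1)
sq(.5055,.1305,.029,.030,(255,0,255),im,c)
H=np.zeros((600,800,3),np.uint8);H[:400,:640]=im
I=e["pixels"][:,:,::-1].copy();sq(.5055,.1305,.029,.030,(255,0,255),I,e)
uv=proj(e,[[.5055,.1305,.05]])[0].astype(int);print(uv)
k=I[uv[1]-33:uv[1]+34,uv[0]-67:uv[0]+66];H[400:600,:400]=cv2.resize(k,(400,200),interpolation=cv2.INTER_CUBIC)
t=d["pixels"][:,:,::-1][185:245,240:360];H[400:600,400:800]=cv2.resize(t,(400,200),interpolation=cv2.INTER_CUBIC)
cv2.imwrite("pics/w7.png",H)
E
```

```text
14.35 [0.50560736 0.13166439 0.14217041] 2.0368539164519874
[370 179]
```

View pics/w7.png

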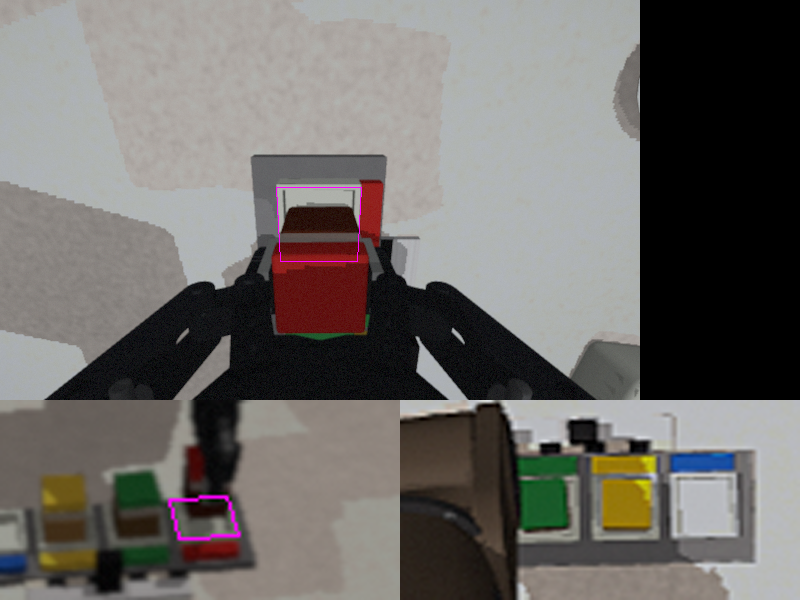

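The jar is straight above the slot. In the wrist view the slot's far (+y) wall is at about row 180 and my estimate is at row 185, so the slot may lie a few mm farther to +y. Checking with pixel profiles.

```bash
python3 - <<'E'
from h import *
c=pickle.load(open("wrist7.pkl","rb")); g=cv2.cvtColor(c["pixels"],cv2.COLOR_RGB2GRAY).astype(int)
print("col 300",list(enumerate(g[150:212,300].tolist(),150)))
print("row 197",list(enumerate(g[197,246:290].tolist(),246)),list(enumerate(g[197,345:390].tolist(),345)))
for uv,z in (((300,155),.012),((300,180),.030),((277,197),.03),((360,197),.03),((360,197),.024),((383,197),.024)): print(uv,z,ray(c,uv,z))
E
```

```text
col 300 [(150, 171), (151, 171), (152, 173), (153, 173), (154, 128), (155, 68), (156, 71), (157, 91), (158, 98), (159, 97), (160, 100), (161, 98), (162, 97), (163, 98), (164, 100), (165, 99), (166, 100), (167, 100), (168, 97), (169, 97), (170, 100), (171, 99), (172, 95), (173, 101), (174, 97), (175, 95), (176, 100), (177, 98), (178, 101), (179, 107), (180, 112), (181, 111), (182, 111), (183, 109), (184, 149), (185, 171), (186, 175), (187, 175), (188, 174), (189, 175), (190, 175), (191, 174), (192, 176), (193, 174), (194, 176), (195, 176), (196, 176), (197, 176), (198, 174), (199, 175), (200, 175), (201, 173), (202, 175), (203, 176), (204, 174), (205, 142), (206, 90), (207, 49), (208, 23), (209, 21), (210, 16), (211, 26)]
row 197 [(246, 178), (247, 181), (248, 180), (249, 180), (250, 179), (251, 179), (252, 180), (253, 151), (254, 104), (255, 101), (256, 99), (257, 101), (258, 101), (259, 98), (260, 96), (261, 99), (262, 102), (263, 98), (264, 98), (265, 96), (266, 100), (267, 101), (268, 100), (269, 102), (270, 98), (271, 101), (272, 99), (273, 100), (274, 102), (275, 100), (276, 115
[... 283 characters left out ...]
 160), (356, 175), (357, 175), (358, 174), (359, 176), (360, 142), (361, 77), (362, 67), (363, 66), (364, 67), (365, 66), (366, 62), (367, 67), (368, 65), (369, 66), (370, 66), (371, 65), (372, 62), (373, 66), (374, 70), (375, 67), (376, 64), (377, 65), (378, 67), (379, 67), (380, 64), (381, 65), (382, 78), (383, 97), (384, 152), (385, 171), (386, 171), (387, 173), (388, 172), (389, 171)]
(300, 155) 0.012 [0.49027562 0.17794369 0.012     ]
(300, 180) 0.03 [0.49165593 0.16386686 0.03      ]
(277, 197) 0.03 [0.47589008 0.15120281 0.03      ]
(360, 197) 0.03 [0.53334736 0.15314379 0.03      ]
(360, 197) 0.024 [0.53433757 0.15125392 0.024     ]
(383, 197) 0.024 [0.55079556 0.15180989 0.024     ]
```

The grey band at rows 179–183 is the wall's outer side face and its top starts at row 184. That gives a slot centre of (0.5054, 0.132), within 0.5 mm of the TCP. Lowering.

apply_moves(claw=[0.7,0.7,0.7,0.7,0.7,0.7,0.7,0.7], offset=[[0,0,0.006],[0,0,0.007],[0,0,0.006],[0,0,0.004],[0,0,0.003],[0,0,0.001],[0,0,0],[0,0,0]], angular=[[0,0,0],[0,0,0],[0,0,0],[0,0,0],[0,0,0],[0,0,0],[0,0,0],[0,0,0]])

```text
t: 15.15
position: [0.5056, 0.1317, 0.1147]
orientation: [[-0.036, 0.999, 0.0], [0.999, 0.036, 0.0], [0.0, 0.0, -1.0]]
ft_force: [-0.4, -0.0, -0.9]
gripper_width: 0.488
finger_force: 40.8
```

apply_moves(claw=[0.7,0.7,0.7,0.7,0.7,0.7,0.7,0.7], offset=[[0,0,0.0005],[0,0,0.0005],[0,0,0.0005],[0,0,0],[0,0,0],[0,0,0],[0,0,0],[0,0,0]], angular=[[0,0,0],[0,0,0],[0,0,0],[0,0,0],[0,0,0],[0,0,0],[0,0,0],[0,0,0]])

```text
t: 15.95
position: [0.5055, 0.1317, 0.1132]
orientation: [[-0.036, 0.999, 0.0], [0.999, 0.036, 0.0], [0.0, 0.0, -1.0]]
ft_force: [0.4, 0.5, 1.1]
gripper_width: 0.49
finger_force: 40.8
```

Contact shows up at z = 0.113 as expected, so the jar is on the pocket floor. I'll release and rise.

apply_moves(claw=[0.48,0.45,0.4,0.3,0.2,0.1,0,0], offset=[[0,0,0.0003],[0,0,0],[0,0,0],[0,0,0],[0,0,0],[0,0,-0.01],[0,0,-0.03],[0,0,-0.05]], angular=[[0,0,0],[0,0,0],[0,0,0],[0,0,0],[0,0,0],[0,0,0],[0,0,0],[0,0,0]])

```text
t: 16.75
position: [0.5047, 0.1315, 0.2025]
orientation: [[-0.035, 0.999, -0.005], [0.999, 0.035, -0.001], [-0.0, -0.005, -1.0]]
ft_force: [1.1, 0.4, 0.2]
gripper_width: 0.999
finger_force: 0.0
```

apply_moves(claw=[0,0,0,0,0,0,0,0], offset=[[0,0,-0.03],[-0.04,0,0],[-0.045,0,0],[-0.045,0,0],[-0.03,0,0],[0,0,0],[0,0,0],[0,0,0]], angular=[[0,0,0],[0,0,0],[0,0,0],[0,0,0],[0,0,0],[0,0,0],[0,0,0],[0,0,0]])

```text
t: 17.55
position: [0.5111, -0.0275, 0.2331]
orientation: [[-0.036, 0.999, 0.0], [0.999, 0.036, 0.0], [0.0, 0.0, -1.0]]
ft_force: [0.1, 0.2, -0.0]
gripper_width: 1.001
finger_force: 0.0
```

```bash
python3 - <<'E'
from h import *
from bench import ctrl
c=ctrl.camera("wrist"); pickle.dump(c,open("wrist8.pkl","wb"))
h=cv2.cvtColor(c["pixels"],cv2.COLOR_RGB2HSV);m=(((h[...,0]<8)|(h[...,0]>172))&(h[...,1]>150)&(h[...,2]>60)).astype(np.uint8)
cs=sorted(cv2.findContours(m,0,2)[0],key=cv2.contourArea)[-2:]
for k,z in ((cs[1],.080),(cs[0],.024)):
    W=np.array([ray(c,p,z)[:2] for p in k[:,0].astype(float)])*1000; print(cv2.boundingRect(k),[np.round(v,1) for v in cv2.minAreaRect(np.float32(W))])
# rectify bench plane z=.006 around tray edge/bar in tray axes, 1 px = 0.5 mm
a=np.radians(1.9); ex=np.array([np.cos(a),np.sin(a)]); ey=np.array([-np.sin(a),np.cos(a)]); o=np.array([.5583,.0317])
X,Y=np.meshgrid(np.arange(-15,45,.5),np.arange(-90,91,10))
for z in (.006,):
    P=np.stack([o[0]+(X*ex[0]+Y*ey[0])/1e3,o[1]+(X*ex[1]+Y*ey[1])/1e3,0*X+z],-1)
    uv=proj(c,P).reshape(*X.shape,2).astype(np.float32)
    g=cv2.remap(cv2.cvtColor(c["pixels"],cv2.COLOR_RGB2GRAY),uv,None,cv2.INTER_LINEAR)
    for i in range(len(Y)): print(int(Y[i,0]),g[i,::4].tolist())
s=ctrl.observe();print(s["t"])
E
```

```text
(291, 0, 59, 25) [array([506.6, 115.5]), array([40.5, 14.5]), np.float64(2.0)]
(353, 0, 20, 49) [array([543.5, 123.4]), array([15.3, 37.1]), np.float64(1.9)]
-90 [75, 75, 74, 75, 74, 74, 74, 88, 124, 175, 174, 175, 175, 176, 175, 176, 175, 175, 174, 175, 174, 173, 175, 175, 174, 175, 175, 174, 175, 174]
-80 [104, 109, 107, 108, 107, 107, 107, 108, 138, 173, 174, 173, 174, 173, 172, 169, 171, 172, 171, 171, 170, 171, 171, 169, 172, 174, 175, 174, 176, 175]
-70 [138, 141, 139, 139, 140, 139, 139, 124, 124, 172, 173, 173, 172, 170, 171, 170, 171, 173, 171, 172, 171, 173, 171, 170, 172, 175, 175, 174, 176, 174]
-60 [147, 147, 146, 146, 146, 147, 146, 125, 91, 23, 24, 17, 19, 79, 165, 169, 172, 174, 172, 171, 171, 172, 170, 170, 173, 174, 175, 175, 174, 175]
-50 [147, 147, 147, 147, 148, 147, 146, 122, 68, 16, 18, 16, 21, 60, 157, 155, 158, 159, 157, 157, 156, 158, 155, 155, 157, 167, 171, 169, 173, 175]
-40 [148, 147, 147, 148, 147, 146, 147, 132, 128, 165, 166, 166, 166, 164, 158, 155, 159, 160, 158, 158, 158, 158, 155, 156, 157, 166, 170, 169, 170, 171]
-30 [147, 147, 147, 148, 148, 14
[... 1096 characters left out ...]
 94, 93, 89, 118, 160, 163, 164, 159, 162, 162, 162, 165, 165, 163, 163, 160, 163, 161, 157, 160, 166, 164, 163, 163, 162]
60 [95, 94, 93, 95, 94, 93, 94, 95, 70, 26, 16, 24, 25, 63, 164, 162, 166, 166, 164, 163, 161, 162, 162, 159, 160, 165, 169, 169, 170, 167]
70 [100, 99, 98, 99, 97, 99, 96, 99, 62, 25, 29, 21, 25, 88, 162, 162, 165, 165, 162, 163, 161, 163, 162, 158, 160, 163, 166, 167, 165, 162]
80 [76, 75, 72, 73, 73, 72, 71, 79, 117, 161, 163, 165, 164, 164, 164, 165, 162, 162, 163, 163, 161, 159, 160, 158, 159, 158, 161, 163, 164, 163]
90 [74, 76, 75, 74, 71, 71, 68, 82, 128, 162, 165, 166, 162, 159, 156, 157, 163, 169, 165, 165, 171, 171, 171, 173, 171, 171, 172, 172, 172, 172]
17.6
```

The chequer meets the tray along the whole length with no bench showing between them and no skew. Last check: the jar in the top view, then hand in.

```bash
python3 - <<'E'
from h import *
from bench import ctrl
c=ctrl.camera("top")
def lids(c,roi):
    h=cv2.cvtColor(c["pixels"],cv2.COLOR_RGB2HSV);m=(((h[...,0]<8)|(h[...,0]>172))&(h[...,1]>150)&(h[...,2]>60)).astype(np.uint8)
    x0,y0,x1,y1=roi;k=np.zeros_like(m);k[y0:y1,x0:x1]=m[y0:y1,x0:x1]
    for q in cv2.findContours(k,0,2)[0]:
        if cv2.contourArea(q)<20: continue
        W=np.array([ray(c,p,.08)[:2] for p in q[:,0].astype(float)])*1000; print(cv2.boundingRect(q),[np.round(v,1) for v in cv2.minAreaRect(np.float32(W))])
lids(c,(235,190,290,245)); print(proj(c,[[.5054,.132,.08]]))
E
```

```text
(251, 209, 15, 15) [array([505.4, 129.5]), array([39.7, 39.5]), np.float64(1.2)]
(250, 203, 20, 5) [array([536.8, 126. ]), array([11.4, 53.8]), np.float64(0.7)]
[[257.1099418  216.04230515]]
```

```bash
python3 -c "
from bench import ctrl
print(ctrl.job_done())"
```

```text
the job is handed in; nothing more can be done
None
```

I put the red jar upright in the red slot, laid the scale bar flush against the tray's labelled edge, and handed the job in at about 18 s; the final camera checks agreed, but no verdict came back.

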